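Close up the drinks dispenser

TASK

Close up the drinks dispenser for serving: first turn the supply port's lock collar clockwise until its lug points at the locked mark, then turn the wing fastener on the access panel clockwise until its slot lines up with the two ribs on the panel. Then press the panel down until it is fully home, flush with its frame, and finish while still holding it pressed there with the gripper's fingers, because its springs lift it if you let go. Leave the bottles, cups, jar and screwdriver where they are.

Things in the scene. Friction and masses are not known exactly. Their poses are not given: they have to be found in the camera images.
- collar_grip (a point): Captive lock collar: grey octagonal ring, 46 mm across flats, 34 mm tall, round a steel neck (24 mm across, 7 mm higher). One pointer lug, 9 mm wide, 12 mm tall, at its foot, reaches 41 mm from the axis. The point is on the axis half-way up, 23.5 mm above the deck. x along the lug, z up (turning axis); flats lie square to x, to y and at 45 degrees.
- collar (a joint): Angle of the lock collar: 0 fully unlocked, grows clockwise seen from above, 1.4 rad = locked (the lug points at the locked mark), stop at 1.5. Starts at 0.1 to 0.55. Stays where it is left; friction about 0.12 N m.
- port: Supply port's round grey flange under the collar, 104 mm across, 6 mm thick, fixed on the dispenser's deck. Origin at the centre of its underside; x points to its only mark, the locked mark: a raised dark rib 10 mm long near the rim, 47 mm from the axis.
- hatch: The hatch: a square dark steel frame 150 x 150 mm outside, 12 mm wide, 30 mm tall, fixed on the dispenser's deck, together with the panel and fastener in it. Origin at the centre of its underside, z up, x along the panel's index ribs.
- panel_top (a point): Centre of the top of the access panel: aluminium plate 122 x 122 x 6 mm in the hatch frame, its top 40 mm above the deck when raised, 30 mm (flush with the frame's rim) when home. Slides straight down on springs, rises when let go. Two raised dark ribs (22 x 5 mm, 3 mm high, centred 43 mm either side of the middle) lie along x.
- panel (a joint): How far the panel is pressed down, in m: 0 raised (start), 0.010 fully home against its stop, flush with the frame. Its springs take about 4 N at first and 10 N at home. The fastener's cross bar stops it after about 2 mm unless the fastener is aligned to within about 0.2 rad.
- fastener_grip (a point): Quarter-turn fastener in the middle of the panel: an upright steel wing bar 44 mm long, 12 mm thick, top 33 mm above the panel, on a disc 36 mm across, 5 mm high; a black slot line runs along its top. The point is on the turning axis, 18.5 mm above the panel's top. x along the bar and slot, z up.
- fastener (a joint): Angle of the fastener: 0 with its slot across the index ribs, grows clockwise seen from above, 1.571 rad = slot line in line with the two index ribs; stop at 1.66. Starts at 0.15 to 0.7. Stays where it is left; friction about 0.08 N m.
- dispenser: The dispenser: a low black cabinet, deck 290 x 400 mm, 140 mm tall, on a wooden plinth 330 x 440 mm. Fixed. Origin at the centre of its underside on the table, z up. Port and hatch stand on its deck, one left and one right, either way round.
- cup_a_mid (a point): Bystander, loose: white plastic cup, 72 mm across, 85 mm tall. The point is at its middle, 42 mm above its foot.
- cup_b_mid (a point): Bystander, loose: white plastic cup, 72 mm across, 85 mm tall. The point is at its middle, 42 mm above its foot.
- bottle_clear_mid (a point): Bystander, loose: clear glass bottle, 72 mm across, 240 mm tall. The point is at its middle, 120 mm above its foot.
- bottle_green_mid (a point): Bystander, loose: green glass bottle, 68 mm across, 220 mm tall. The point is at its middle, 110 mm above its foot.
- cup_stack_mid (a point): Bystander, loose: stack of white cups, 78 mm across, 144 mm tall. The point is at its middle, 70 mm above its foot.
- jar_mid (a point): Bystander, loose: small jar, 36 mm across, 50 mm tall, standing at the rear of the dispenser's deck. The point is at its middle, 25 mm above its foot.
- driver_grip (a point): Bystander, loose: a screwdriver lying on the table. The point is at the middle of its handle.

How it is judged (in metres and radians):
On the way, in this order (a step that is already met when the one before it is completed fails the run):
1. the lock collar is at its locked mark (value of joint collar between 1.22 and 1.58 rad), for 0.2 s.
2. the fastener's slot is in line with the ribs (value of joint fastener between 1.39 and 1.75 rad), for 0.2 s.
At the end, for the whole second after the job is handed in: The collar is within 0.18 rad of its locked mark, the fastener within 0.18 rad of the ribs, the panel is pressed to within 1.5 mm of home, and the fingers are holding it there, touching the hatch with more than 4 N, through the last second (all of step 1 and all of step 2 and value of joint panel above 0.0085 m and contact force between the fingers and hatch above 4 N); the arm keeps its last pose, push and grip.
It fails at once if a bystander was moved more than 30 mm (distance of any of cup_a_mid, cup_b_mid, bottle_clear_mid, bottle_green_mid, cup_stack_mid, jar_mid, driver_grip from where it was at the start of the episode above 0.03 m).
It also fails if it takes over 48 s, if anything falls off the work surface, if the arm or the gripper's body presses on something with over 40 N, if the wrist force passes 120 N, or if a joint passes its speed limit or range.

ROBOT

A 6-joint arm with a two-finger parallel gripper is mounted at the origin on the work surface. World frame = base frame: x ahead of the robot, y to its left, z up, the work surface at z = 0. Lengths are in mm, angles in degrees, forces in N, time in s.
With the tool pointing down it reaches from about 350 to 875 mm from the base axis. Payload 4.2 kg.
Tool frame: the origin (TCP) lies at the very end of the fingers, on their centre line; the grasp point (between the pads) lies 19 mm behind it; z points along the fingers, y is the direction in which the jaws open and shut (so a half turn about z gives the same grasp; the last joint's range is limited). The gripper opens to 85 mm and grips with 20 to 120 N. Pads are 22 mm wide; open, the fingers measure 114 mm over their backs; the gripper's body (76 mm by 85 mm) begins 54 mm behind the grasp point. The pads swing forward as they close: fully open they stand 13 mm farther back than shut.
Start: joints at [-54.74, 22.042, 0.453, 0, -68.411, -14.817], TCP at [218.313, -585.61, 231.312] pointing down, gripper open.
Joint ranges: [-179.83, 179.83], [-69.29, 118.12], [-61.27, 80.66], [-181.25, 117.63], [-171.15, -9.14], [-177.46, 177.46]. Speed limits (degrees/s): [159.86, 159.86, 180, 180, 180, 180].

INTERFACE

Orientations are given as [roll, pitch, yaw] about the fixed x, y, z axes, in that order (R = Rz(yaw) Ry(pitch) Rx(roll)).
In Python, from station import status, viewer, arm, finder gives the robot as it stands. The module is installed in compiled form; this text tells all that it offers.
- The arm moves only by the shell command python3 -m creep 'ROWS' [FORCE]. ROWS is a JSON object of lists of equal length, an entry for each row: "dr": the turn, a rotation vector about the tool's x, y, z in rad, a list of three; "translation": the shift along the tool's x, y, z in m, a list of three; "hand": the finger opening in m, from 0 to 0.0854. A call has 1 to 8 rows; each row is the pose to reach, as a shift and turn from the pose commanded when the call began, along the tool's axes at that moment; what a row does not reach only later rows make up. A row lasts 1/10 s, in which the tool goes at most 50 mm and 8.59 degrees, less where a joint would pass 70% of its speed; a pose out of reach is approached as far as the arm can. A call with a gripper value outside its range is refused whole. The fingers move at their own pace and stop on an object; FORCE is the grip in N (left out, the last holds). Time passes only in rows, so rows that repeat a pose let the fingers close. It gives the time, the measured TCP pose, the force and the opening at its end, in the units of the state.
- status.read_state(): the state, without advancing time (a new reading comes with each control period).
- viewer.grab_frame(name): name is "side" or "top"; returns a dict with "color" (400x640x3 uint8, blue, green, red), "z_map" (400x640 float32, mm along the optical axis (not along the pixel's ray), 0 where there is no reading), "fx", "fy", "cx", "cy" (pixels), "k1" (the pictures are not rectified: a ray, as slopes to the right and down, at radius r is drawn at 1 + k1 r^2 times it, then the intrinsics apply), "pose" (4x4, takes a point from camera to world coordinates). Camera axes: x right, y down, z forward; pixel columns grow to the right and rows downward; lengths in mm; the calibration is good to about 2 mm. A picture is of the moment at which its call begins.
- arm.job_done(): hands the job in, once; it reports no verdict.
Trained networks look in a picture, given as the dict that the camera call returned (one of the last four; its "shot" number tells which), for a name from the list of things; names that differ only in an ending like _2 or _b are one class to them, and where a whole thing is asked for, a point or a joint stands for the part that bears it (a point fixed in the world has none). Each returns a list of dicts, best first, with "conf" (0 to 1); they miss things now and then, are a little off and sometimes report something else, mostly with a low value. They report only what shows in the picture. A call takes as long as a camera call.
- finder.boxes_of(picture, query): "box" ([left, top, width, height] in pixels, round what is visible of it).
- finder.masks_of(picture, query): "region" (400x640 bool, what is visible of it) and "box" ([left, top, width, height] in pixels, round what is visible of it).
The state is a dict: "time": time; "joint_positions": joint angles; "joint_vel": joint speeds; "joint_efforts": joint torques, N m; "tool_pos": TCP position; "tcp_rot": TCP orientation; "force": force on the tool from outside, world axes, zero at the start; "moment": the same for the moment, N m; "gripper_width": finger opening in mm.
Only numpy, scipy, OpenCV 4.12 (cv2) and the standard library are available. Lean on these libraries where they do the work, as an engineer would, in place of code of your own. Each camera call takes 0.05 s, during which the arm holds its last target.

## Working session

There is one attempt and no reset: what is moved stays moved. The work goes in short steps, Python scripts to look and compute and a shell command to move; the robot and the scene stay as the last step left them, time stands still between calls to the robot, and variables do not carry over. Pictures are saved under pics/ and viewed, and the job is handed in when it is done.

```bash
ls; mkdir -p pics; python3 - <<'E'
from station import status, viewer
import cv2, numpy as np, pickle
print(status.read_state())
for n in ("side","top"):
    f=viewer.grab_frame(n); cv2.imwrite(f"pics/{n}0.png",f["color"]); pickle.dump(f,open(f"{n}0.pkl","wb"))
    print(n,{k:f[k] for k in f if k not in("color","z_map")})
E
```

```text
pics
{'time': 0.0, 'joint_positions': array([-5.47408095e+01,  2.20925236e+01,  3.80501486e-01, -2.88841772e-02,
       -6.84114044e+01, -1.48148922e+01]), 'joint_vel': array([-0.03249407, -0.01517577, -0.01589022,  0.03873384, -0.06848132,
        0.02872641]), 'joint_efforts': array([-7.44358076e-04, -3.92292917e+01,  1.88403243e+01,  4.18609723e+00,
       -4.57579663e-03, -1.70290252e-05]), 'tool_pos': array([ 218.11090884, -585.09026038,  230.20822025]), 'tcp_rot': array([ 1.79873813e+02, -5.61749811e-03, -1.59566352e+02]), 'force': array([ 0.61957419,  1.31730708, -0.07637271]), 'moment': array([-0.02882726, -0.01112095,  0.01299693]), 'gripper_width': 85.23668287190556}
side {'fx': 428.8596172823749, 'fy': 428.8596172823749, 'cx': 320.87158330224275, 'cy': 200.5552733595667, 'k1': -0.017614404358464786, 'pose': array([[-6.95907407e-01, -4.83260924e-01,  5.31198419e-01,
        -2.38541592e+02],
       [-7.17898629e-01,  4.49316670e-01, -5.31729338e-01,
         7.88739255e+02],
       [ 1.82877062e-02, -7.51381002e-01, -6.59615153e-01,
         1.13746392e+03],
       [ 0.00000000e+00,  0.00000000e+00,  0.00000000e+00,
         1.00000000e+00]]), 'shot': 1}
top {'fx': 423.6438428616702, 'fy': 423.6438428616702, 'cx': 324.75805644836225, 'cy': 199.36718410119616, 'k1': 0.03366244295046392, 'pose': array([[ 1.74197805e-02, -9.91462419e-01,  1.29223927e-01,
         3.99971236e+02],
       [-9.99845258e-01, -1.69567130e-02,  4.68288864e-03,
         2.03890690e+01],
       [-2.45169505e-03, -1.29285506e-01, -9.91604380e-01,
         1.34296227e+03],
       [ 0.00000000e+00,  0.00000000e+00,  0.00000000e+00,
         1.00000000e+00]]), 'shot': 2}
```

View pics/side0.png

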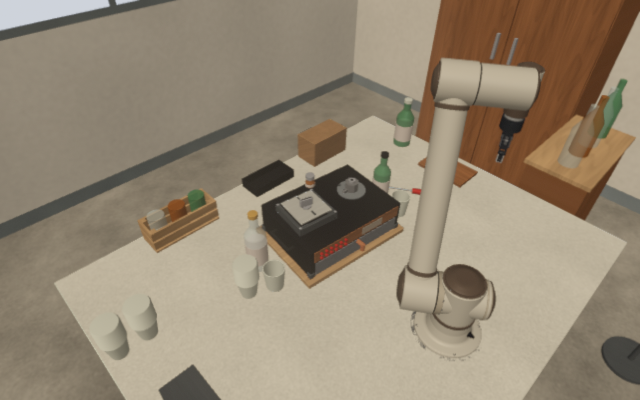

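View pics/top0.png

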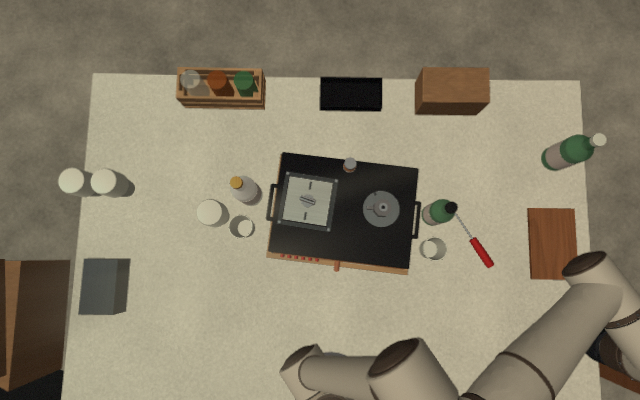

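The side view shows the dispenser in the middle with the hatch at (307,208) and the collar at (350,187). In the top view the hatch is at about (308,201), the port at (381,208), the jar at (350,165), and bottles stand either side of the cabinet. Next I'll zoom in and measure.

```bash
cat > h.py <<'E'
import numpy as np, cv2, pickle
def K(f): return np.array([[f["fx"],0,f["cx"]],[0,f["fy"],f["cy"]],[0,0,1.]])
def D(f): return np.array([f["k1"],0,0,0.])
def plane(f,uv,z):
    uv=np.asarray(uv,float).reshape(-1,1,2)
    s=cv2.undistortPoints(uv,K(f),D(f)).reshape(-1,2)
    d=np.c_[s,np.ones(len(s))]@f["pose"][:3,:3].T; o=f["pose"][:3,3]
    return o+d*((z-o[2])/d[:,2])[:,None]
def proj(f,P):
    P=np.asarray(P,float).reshape(-1,3); R=f["pose"][:3,:3].T
    t=-R@f["pose"][:3,3]
    return cv2.projectPoints(P,cv2.Rodrigues(R)[0],t,K(f),D(f))[0].reshape(-1,2)
def crop(f,c,w,h,s,name):
    x,y=int(c[0]-w/2),int(c[1]-h/2)
    cv2.imwrite(name,cv2.resize(f["color"][y:y+h,x:x+w],None,fx=s,fy=s,interpolation=cv2.INTER_CUBIC)); return x,y
def cloud(f,m=None):
    v,u=np.nonzero((f["z_map"]>0) if m is None else (m&(f["z_map"]>0)))
    s=cv2.undistortPoints(np.c_[u,v].astype(float).reshape(-1,1,2),K(f),D(f)).reshape(-1,2)
    z=f["z_map"][v,u][:,None]
    return np.c_[s*z,z]@f["pose"][:3,:3].T+f["pose"][:3,3]
E
python3 - <<'E'
from h import *
t=pickle.load(open("top0.pkl","rb")); s=pickle.load(open("side0.pkl","rb"))
print(crop(t,(345,205),160,100,5,"pics/tz.png"),crop(s,(328,205),140,90,5.5,"pics/sz.png"))
from station import finder,viewer
T=viewer.grab_frame("top");S=viewer.grab_frame("side")
for q in ["cup_a_mid","bottle_clear_mid","bottle_green_mid","cup_stack_mid","jar_mid","driver_grip","port","hatch","collar_grip","collar","fastener_grip","panel_top","dispenser"]:
    for n,f in(("top",T),("side",S)):
        for r in finder.masks_of(f,q)[:3]:
            m=r["region"]; c=cloud(f,m)
            print(q,n,round(r["conf"],2),[int(x) for x in r["box"]],m.sum(),np.median(c,0).round() if len(c) else None, np.percentile(c,[3,97],0).round().tolist() if len(c) else None)
E
```

```text
(265, 155) (258, 160)
cup_a_mid top 0.72 [231, 215, 22, 23] 484 [482. 286.  28.] [[451.0, 244.0, 1.0], [511.0, 307.0, 86.0]]
cup_a_mid side 0.8 [263, 258, 22, 32] 588 [479. 275.  55.] [[447.0, 242.0, 4.0], [513.0, 308.0, 86.0]]
cup_a_mid side 0.45 [283, 191, 45, 35] 951 [540.  82. 181.] [[488.0, 16.0, 175.0], [605.0, 133.0, 211.0]]
bottle_clear_mid top 0.87 [229, 177, 32, 26] 666 [575. 248. 161.] [[551.0, 227.0, 39.0], [611.0, 281.0, 242.0]]
bottle_clear_mid side 0.64 [247, 209, 19, 58] 951 [567. 271. 143.] [[550.0, 193.0, 11.0], [639.0, 296.0, 241.0]]
bottle_green_mid top 0.89 [419, 200, 36, 30] 709 [ 525. -297.  145.] [[499.0, -327.0, 19.0], [557.0, -276.0, 223.0]]
bottle_green_mid top 0.72 [274, 172, 64, 60] 2887 [543.  74. 179.] [[475.0, 3.0, 144.0], [618.0, 146.0, 189.0]]
bottle_green_mid side 0.76 [374, 153, 19, 37] 471 [ 520. -297.  141.] [[498.0, -323.0, 75.0], [552.0, -278.0, 222.0]]
cup_stack_mid top 0.87 [196, 197, 32, 29] 719 [512. 347. 142.] [[480.0, 318.0, 75.0], [549.0, 386.0, 147.0]]
cup_stack_mid top 0.3 [369, 200, 19, 13] 186 [ 530. -129.  180.] [[510.0, -153.0, 160
[... 1772 characters left out ...]
149.] [[487.0, -175.0, 143.0], [576.0, -87.0, 189.0]]
fastener_grip top 0.69 [299, 192, 15, 15] 126 [545.  76. 208.] [[534.0, 59.0, 184.0], [562.0, 92.0, 217.0]]
fastener_grip side 0.21 [279, 187, 47, 37] 957 [542.  82. 181.] [[488.0, 13.0, 172.0], [606.0, 133.0, 211.0]]
panel_top top 0.8 [281, 177, 51, 49] 1851 [545.  74. 181.] [[491.0, 19.0, 177.0], [604.0, 131.0, 211.0]]
panel_top side 0.87 [282, 187, 44, 37] 938 [541.  82. 181.] [[488.0, 17.0, 176.0], [606.0, 133.0, 211.0]]
dispenser top 0.9 [264, 153, 159, 120] 11401 [482. -51. 140.] [[369.0, -227.0, 19.0], [668.0, 181.0, 145.0]]
dispenser side 0.78 [261, 163, 141, 125] 8742 [437.  20. 133.] [[363.0, -212.0, 8.0], [669.0, 191.0, 144.0]]
```

View pics/tz.png

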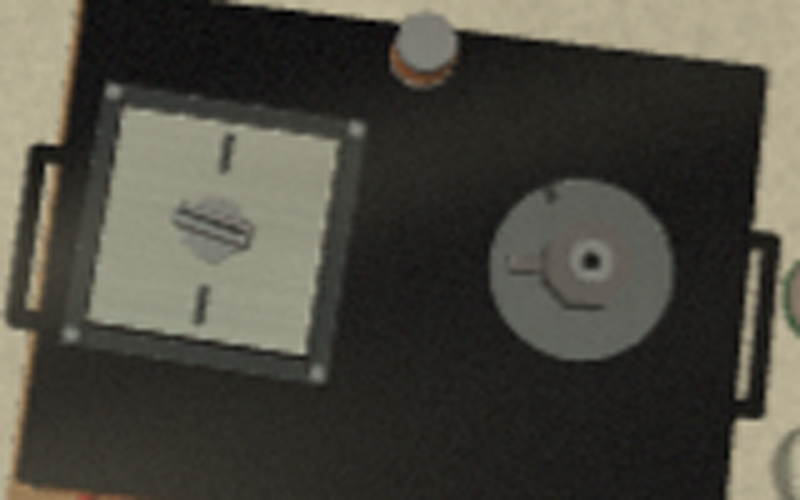

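View pics/sz.png

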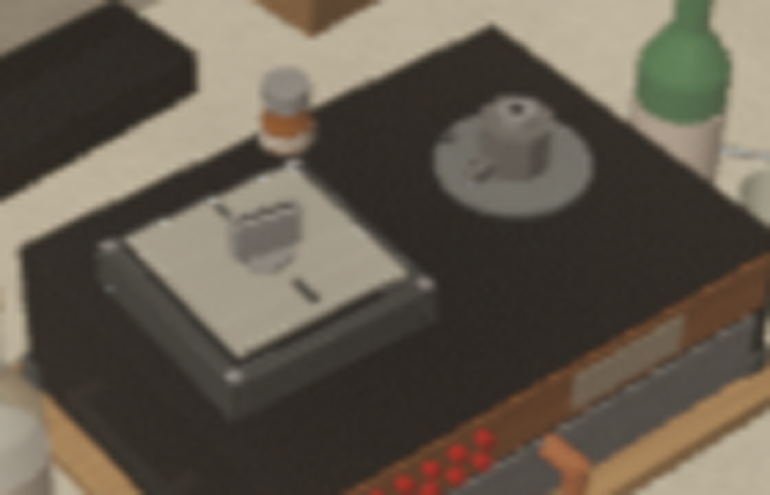

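```bash
python3 - <<'E'
from h import *
t=pickle.load(open("top0.pkl","rb")); s=pickle.load(open("side0.pkl","rb"))
def T(l,z): return plane(t,[(265+(x+.5)/5-.5,155+(y+.5)/5-.5) for x,y in l],z)
def S(l,z): return plane(s,[(258+(x+.5)/5.5-.5,160+(y+.5)/5.5-.5) for x,y in l],z)
neck=T([(591,261)],187)[0]; necks=S([(517,109)],187)[0]
fl=T([(582,270)],146)[0]
# flange edges
ed=T([(489,270),(673,270),(582,178),(582,361)],146)
mark=T([(551,194)],148)[0]; marks=S([(446,136)],148)[0]; lug=T([(512,263)],158.5)[0]; lugs=S([(480,174)],158)[0]
for n,p in dict(neck=neck,necks=necks,fl=fl,edc=(ed[0]+ed[1])/2,edc2=(ed[2]+ed[3])/2,mark=mark,marks=marks,lug=lug,lugs=lugs).items(): print(n,p.round(1))
A=lambda a,b:np.degrees(np.arctan2(b[1]-a[1],b[0]-a[0])).round(1)
print("mark dir",A(fl,mark),np.hypot(*(mark-fl)[:2]),"lug",A(fl,lug),np.hypot(*(lug-fl)[:2]))
ribs=T([(227,152),(202,305)],183); print("ribs",ribs.round(1),A(ribs[1],ribs[0]),ribs.mean(0), np.hypot(*(ribs[1]-ribs[0])[:2]))
rs=S([(222,212),(306,290)],183); print("ribs S",rs.round(1),A(rs[1],rs[0]),rs.mean(0))
sl=T([(178,217),(248,240)],213); print("slot",sl.round(1),A(sl[1],sl[0]),sl.mean(0))
sls=S([(238,214),(296,204)],213); print("slot",sls.round(1),A(sls[1],sls[0]),sls.mean(0))
fr=T([(113,92),(357,130),(316,373),(70,335)],170); print("frame corners",fr.round(1),fr.mean(0),A(fr[3],fr[0]),A(fr[2],fr[1]))
frs=S([(109,247),(297,166),(427,286),(233,377)],170); print("frame S",frs.round(1),frs.mean(0))
E
```

```text
neck [ 532.8 -133.7  187. ]
necks [ 534.3 -137.3  187. ]
fl [ 532.3 -134.   146. ]
edc [ 532.3 -133.4  146. ]
edc2 [ 532.8 -134.   146. ]
mark [ 575.3 -116.1  148. ]
marks [ 578.6 -119.3  148. ]
lug [534.2 -93.1 158.5]
lugs [528.2 -98.3 158. ]
mark dir 22.6 46.58032802095972 lug 87.3 40.95343218698213
ribs [[590.6  67.5 183. ]
 [505.2  79.4 183. ]] -7.9 [547.92543137  73.42698657 183.        ] 86.19840131205383
ribs S [[592.   67.6 183. ]
 [505.3  78.2 183. ]] -7.0 [548.61535783  72.91714633 183.        ]
slot [[549.8  91.9 213. ]
 [538.   53.9 213. ]] 72.7 [543.89310973  72.90409461 213.        ]
slot [[558.   84.5 213. ]
 [541.1  52.9 213. ]] 61.9 [549.56931404  68.70120332 213.        ]
frame corners [[625.8 132.9 170. ]
 [606.5  -4.7 170. ]
 [469.8  16.1 170. ]
 [488.5 152.8 170. ]] [547.65054197  74.27178592 170.        ] -8.2 -8.6
frame S [[626.  130.4 170. ]
 [604.1  -7.3 170. ]
 [468.1  12.6 170. ]
 [490.4 150.2 170. ]] [547.15423451  71.4907863  170.        ]
```

Measured positions agree between the two cameras to within about 3 mm:

| Item | Centre (x, y) | Direction |
|---|---|---|
| Port | (532.5, -134.5) | mark at 22.5°, lug at about 87° |
| Hatch | (547.7, 73) | ribs at -8°, slot at about 70° |

The collar therefore needs about 65° clockwise. I'll lift first.

```bash
cat > d.py <<'E'
import sys, numpy as np
# from commanded (x,y,z,yaw) to target: tool-frame shift (m), turn about tool z (rad, clockwise +)
def d(c,t):
    y=np.radians(c[3]); e=np.array(t[:3])-c[:3]
    return np.round([ (np.cos(y)*e[0]+np.sin(y)*e[1])/1e3,(np.sin(y)*e[0]-np.cos(y)*e[1])/1e3,-e[2]/1e3, np.radians(c[3]-t[3])],4)
a=[float(v) for v in sys.argv[1:]]
print(d(np.array(a[:4]),a[4:]))
E
python3 -m creep '{"dr":[[0,0,0],[0,0,0],[0,0,0]],"translation":[[0,0,-0.05],[0,0,-0.1],[0,0,-0.1]],"hand":[0.0854,0.0854,0.0854]}' 60
python3 d.py 218.3 -585.6 331.3 -159.56 532.5 -134.5 331.3 -93
```

```text
time: 1.8
tool_pos: [219.1, -588.6, 340.4]
tcp_rot: [-179.0, 0.0, -159.5]
force: [-0.4, -0.3, 1.3]
gripper_width: 85.5
[-0.452   0.313  -0.     -1.1617]
```

```bash
python3 -m creep '{"dr":[[0,0,-0.08],[0,0,-0.16],[0,0,-0.24],[0,0,-0.32],[0,0,-0.40],[0,0,-0.48],[0,0,-0.56],[0,0,-0.64]],"translation":[[-0.035,0.025,0],[-0.070,0.050,0],[-0.105,0.075,0],[-0.140,0.1,0],[-0.175,0.125,0],[-0.210,0.148,0],[-0.245,0.171,0],[-0.28,0.194,0]],"hand":[0.0854,0.0854,0.0854,0.0854,0.0854,0.0854,0.0854,0.0854]}'
python3 -c "
from station import status;s=status.read_state();print(s['joint_positions'],s['joint_vel'],s['tool_pos'],s['tcp_rot'])"
```

```text
time: 2.6
tool_pos: [413.6, -304.5, 331.5]
tcp_rot: [-179.9, 0.0, -122.7]
force: [-0.0, -0.4, -0.8]
gripper_width: 85.4
[-1.82303611e+01  7.72958781e+00 -4.74615098e+00  1.40603508e-04
 -7.74657531e+01 -1.44646524e+01] [47.38026176 -1.362119   -1.90519906  0.09477297  0.33487408 -1.36769043] [ 413.6298483  -304.48305492  331.54793844] [-1.79943312e+02  1.44813820e-02 -1.22694976e+02]
```

```bash
python3 d.py 413 -306 331.3 -122.9 532.5 -134.5 240 -93
```

```text
[-0.2089 -0.0072  0.0913 -0.5219]
```

```bash
python3 -m creep '{"dr":[[0,0,-0.1],[0,0,-0.2],[0,0,-0.3],[0,0,-0.4],[0,0,-0.52],[0,0,-0.522],[0,0,-0.522],[0,0,-0.522]],"translation":[[-0.04,0,0],[-0.08,0,0],[-0.12,-0.003,0],[-0.16,-0.005,0],[-0.209,-0.007,0],[-0.209,-0.007,0.04],[-0.209,-0.007,0.09],[-0.209,-0.007,0.091]],"hand":[0.0854,0.0854,0.0854,0.0854,0.0854,0.0854,0.0854,0.0854]}'
python3 - <<'E'
from h import *
from station import viewer,status
t=viewer.grab_frame("top"); s=viewer.grab_frame("side")
pickle.dump(t,open("t1.pkl","wb"));pickle.dump(s,open("s1.pkl","wb"))
crop(t,(375,205),100,80,6,"pics/t1.png");crop(s,(345,170),100,90,6,"pics/s1.png")
st=status.read_state();print(st["tool_pos"],st["tcp_rot"],st["time"])
print(proj(t,[532.5,-134.5,187]),proj(s,[532.5,-134.5,187]),proj(s,st["tool_pos"]))
E
```

```text
time: 3.4
tool_pos: [527.5, -133.2, 233.2]
tcp_rot: [179.1, 0.1, -93.0]
force: [-0.9, -0.6, -1.3]
gripper_width: 85.3
[ 532.61763777 -134.78894526  240.94002173] [ 1.79971508e+02 -8.33545784e-02 -9.29509288e+01] 3.5
[[383.09874294 206.90672633]] [[351.42595282 179.98282328]] [[352.46753783 167.79608374]]
```

View pics/s1.png

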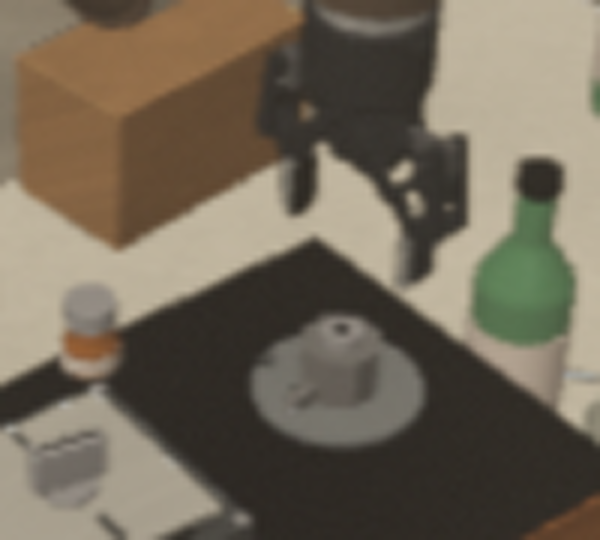

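View pics/t1.png

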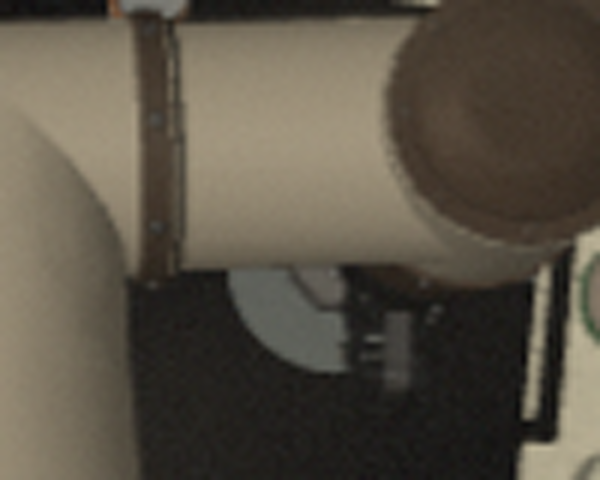

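The gripper sits over the collar with its fingers on either side at crop (297,200) and (412,270), and the lug at crop (300,395) points between them. I'll descend and close.

```bash
python3 -m creep '{"dr":[[0,0,0],[0,0,0],[0,0,0],[0,0,0],[0,0,0],[0,0,0]],"translation":[[0,0,0.03],[0,0,0.05],[0,0,0.065],[0,0,0.075],[0,0,0.085],[0,0,0.087]],"hand":[0.0854,0.0854,0.0854,0.0854,0.0854,0.0854]}'
python3 -m creep '{"dr":[[0,0,0],[0,0,0],[0,0,0],[0,0,0],[0,0,0],[0,0,0],[0,0,0],[0,0,0]],"translation":[[0,0,0],[0,0,0],[0,0,0],[0,0,0],[0,0,0],[0,0,0],[0,0,0],[0,0,0]],"hand":[0.06,0.05,0.04,0.04,0.04,0.04,0.04,0.04]}' 40
```

```text
time: 4.1
tool_pos: [532.8, -134.5, 153.7]
tcp_rot: [-179.9, -0.0, -93.0]
force: [0.3, -0.2, 0.2]
gripper_width: 85.5
time: 4.9
tool_pos: [533.5, -134.4, 154.5]
tcp_rot: [-179.8, -0.0, -92.9]
force: [2.6, -0.0, 5.1]
gripper_width: 45.5
```

The gripper stopped at 45.5 mm, which matches the 46 mm flats. Now I'll turn 66° clockwise.

```bash
python3 -m creep '{"dr":[[0,0,0.1],[0,0,0.2],[0,0,0.3],[0,0,0.4],[0,0,0.5],[0,0,0.6],[0,0,0.6],[0,0,0.6]],"translation":[[0,0,0],[0,0,0],[0,0,0],[0,0,0],[0,0,0],[0,0,0],[0,0,0],[0,0,0]],"hand":[0.04,0.04,0.04,0.04,0.04,0.04,0.04,0.04]}' 60
python3 -c "
from station import status;s=status.read_state();print(s['force'],s['moment'],s['tool_pos'],s['tcp_rot'],s['joint_positions'])"
```

```text
time: 5.7
tool_pos: [532.9, -134.2, 154.5]
tcp_rot: [-179.9, 0.1, -127.4]
force: [-0.4, 1.7, 7.5]
gripper_width: 44.9
[-0.35377445  1.65245948  7.52717411] [ 0.39121845  0.00589098 -0.14303789] [ 532.92119285 -134.21579076  154.50712868] [-1.79907217e+02  6.45713547e-02 -1.27367111e+02] [ 2.77446427e+00  1.86710054e+01 -1.66045269e+01  1.28221129e-02
 -5.46119126e+01 -4.01490431e+01]
```

```bash
python3 -m creep '{"dr":[[0,0,0.1],[0,0,0.2],[0,0,0.3],[0,0,0.4],[0,0,0.5],[0,0,0.56],[0,0,0.56],[0,0,0.56]],"translation":[[0,0,0],[0,0,0],[0,0,0],[0,0,0],[0,0,0],[0,0,0],[0,0,0],[0,0,0]],"hand":[0.04,0.04,0.04,0.04,0.04,0.04,0.04,0.04]}' 60
python3 - <<'E'
from h import *
from station import viewer,status
s=viewer.grab_frame("side");t=viewer.grab_frame("top")
crop(t,(375,205),100,80,6,"pics/t2.png");crop(s,(345,170),100,90,6,"pics/s2.png")
st=status.read_state();print(st["tool_pos"],st["tcp_rot"],st["time"],st["moment"],st["force"])
E
```

```text
time: 6.5
tool_pos: [532.6, -133.8, 154.5]
tcp_rot: [180.0, 0.1, -159.5]
force: [-1.0, 3.7, 8.6]
gripper_width: 45.2
[ 532.57093449 -133.7922541   154.50201693] [ 1.79996379e+02  7.80218573e-02 -1.59447375e+02] 6.6 [ 0.91160032  0.2449604  -0.1218805 ] [-0.29082557  3.99495722  8.29185989]
```

View pics/s2.png

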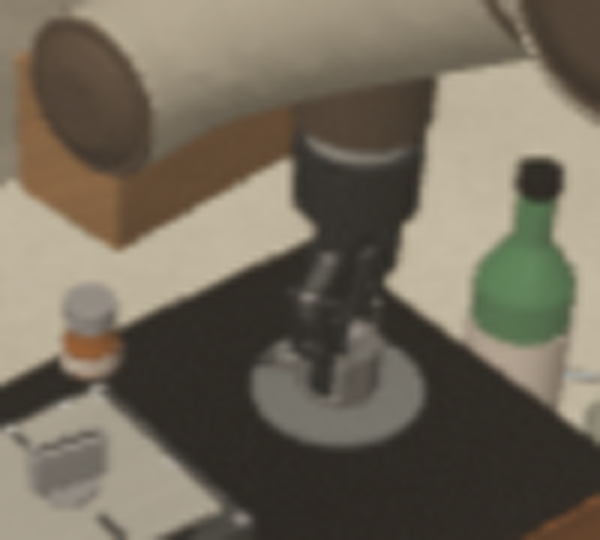

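The lug now points at the mark (crop about (270,357)), and the moment of 0.12 N m is friction only, so it isn't on the stop. I'll release, lift and check.

```bash
python3 -m creep '{"dr":[[0,0,0],[0,0,0],[0,0,0],[0,0,0],[0,0,0],[0,0,0],[0,0,0],[0,0,0]],"translation":[[0,0,0],[0,0,0],[0,0,0],[0,0,0],[0,0,-0.02],[0,0,-0.06],[0,0,-0.107],[0,0,-0.107]],"hand":[0.06,0.07,0.08,0.0854,0.0854,0.0854,0.0854,0.0854]}'
python3 d.py 532.5 -134.5 260 -159.5 547.7 73 260 -110
```

```text
time: 7.4
tool_pos: [535.8, -135.1, 267.5]
tcp_rot: [-179.6, 0.7, -159.4]
force: [1.3, 0.4, -0.6]
gripper_width: 85.4
[-0.0869  0.189  -0.     -0.8639]
```

```bash
python3 -m creep '{"dr":[[0,0,-0.14],[0,0,-0.28],[0,0,-0.42],[0,0,-0.56],[0,0,-0.7],[0,0,-0.84],[0,0,-0.864],[0,0,-0.864]],"translation":[[-0.014,0.03,0],[-0.028,0.06,0],[-0.043,0.095,0],[-0.057,0.125,0],[-0.072,0.16,0],[-0.087,0.189,0],[-0.087,0.189,0],[-0.087,0.189,0]],"hand":[0.0854,0.0854,0.0854,0.0854,0.0854,0.0854,0.0854,0.0854]}'
python3 - <<'E'
from h import *
from station import viewer,status
s=viewer.grab_frame("side");t=viewer.grab_frame("top")
pickle.dump(t,open("t3.pkl","wb"));pickle.dump(s,open("s3.pkl","wb"))
crop(t,(345,205),130,90,6,"pics/t3.png");crop(s,(330,190),130,90,6,"pics/s3.png")
st=status.read_state();print(st["tool_pos"],st["tcp_rot"],st["time"],st["moment"],st["force"])
E
```

```text
time: 8.2
tool_pos: [547.2, 73.6, 259.8]
tcp_rot: [180.0, -0.0, -109.9]
force: [1.0, -0.0, -0.5]
gripper_width: 85.6
[547.16476953  72.48523316 260.06503184] [ 1.79974406e+02 -2.62112882e-02 -1.10040934e+02] 8.3 [-0.01473289 -0.02064828 -0.00991709] [ 0.33294875 -0.22037513  0.09198535]
```

View pics/s3.png

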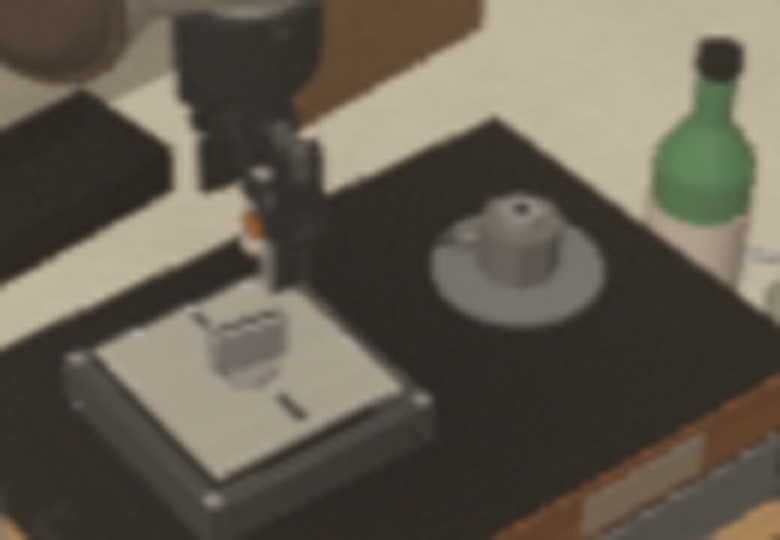

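View pics/t3.png

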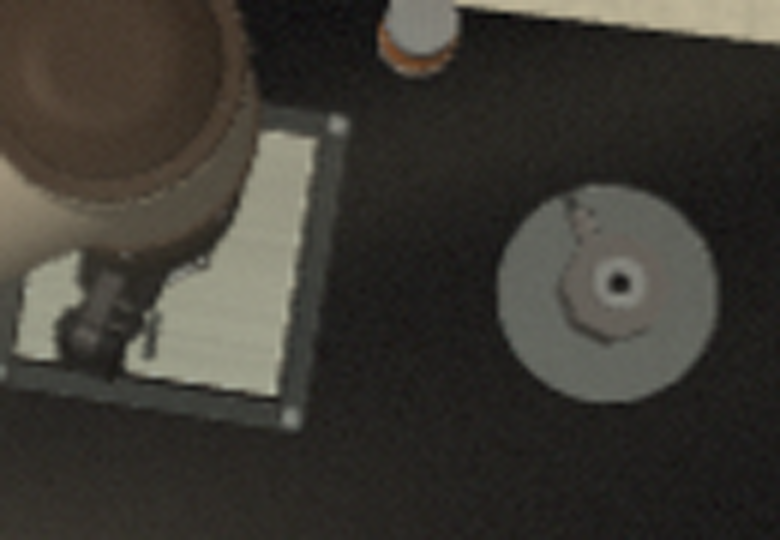

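Both views show the lug tip (top crop (582,216)) in line with the mark (572,203). The wing bar sits between the open fingers. I'll check the collar angle numerically, then descend onto the fastener and close.

```bash
python3 - <<'E'
from h import *
t=pickle.load(open("t3.pkl","rb"))
T=lambda x,y,z: plane(t,[(280+(x+.5)/6-.5,160+(y+.5)/6-.5)],z)[0]
c=T(608,293,146);m=T(572,204,148);l=T(581,214,158)
A=lambda a,b:np.degrees(np.arctan2(b[1]-a[1],b[0]-a[0])).round(1)
print(c,A(c,m),A(c,l),np.hypot(*(l-c)[:2]))
E
python3 -m creep '{"dr":[[0,0,0],[0,0,0],[0,0,0],[0,0,0],[0,0,0],[0,0,0]],"translation":[[0,0,0.025],[0,0,0.045],[0,0,0.06],[0,0,0.068],[0,0,0.07],[0,0,0.07]],"hand":[0.0854,0.0854,0.0854,0.07,0.06,0.05]}' 40
python3 -m creep '{"dr":[[0,0,0],[0,0,0],[0,0,0],[0,0,0],[0,0,0],[0,0,0],[0,0,0],[0,0,0]],"translation":[[0,0,0],[0,0,0],[0,0,0],[0,0,0],[0,0,0],[0,0,0],[0,0,0],[0,0,0]],"hand":[0.04,0.03,0.02,0.01,0.005,0.005,0.005,0.005]}' 40
```

```text
[ 532.78031817 -133.80763425  146.        ] 22.4 21.7 38.54574814988935
time: 8.9
tool_pos: [547.7, 72.7, 190.7]
tcp_rot: [-180.0, 0.0, -110.0]
force: [0.2, -0.7, -0.1]
gripper_width: 50.1
time: 9.7
tool_pos: [548.0, 73.2, 190.9]
tcp_rot: [-179.9, 0.0, -109.9]
force: [1.5, -1.6, 3.1]
gripper_width: 11.3
```

The collar reads 21.7° against the mark at 22.4°, so it's locked. The wing is gripped at 11.3 mm against its nominal 12. Turning 78° clockwise.

```bash
python3 -m creep '{"dr":[[0,0,0.1],[0,0,0.2],[0,0,0.3],[0,0,0.4],[0,0,0.5],[0,0,0.6],[0,0,0.68],[0,0,0.68]],"translation":[[0,0,0],[0,0,0],[0,0,0],[0,0,0],[0,0,0],[0,0,0],[0,0,0],[0,0,0]],"hand":[0.005,0.005,0.005,0.005,0.005,0.005,0.005,0.005]}' 60
python3 -m creep '{"dr":[[0,0,0.1],[0,0,0.2],[0,0,0.3],[0,0,0.4],[0,0,0.5],[0,0,0.6],[0,0,0.68],[0,0,0.68]],"translation":[[0,0,0],[0,0,0],[0,0,0],[0,0,0],[0,0,0],[0,0,0],[0,0,0],[0,0,0]],"hand":[0.005,0.005,0.005,0.005,0.005,0.005,0.005,0.005]}' 60
python3 - <<'E'
from h import *
from station import viewer,status
s=viewer.grab_frame("side");t=viewer.grab_frame("top")
pickle.dump(t,open("t4.pkl","wb"));pickle.dump(s,open("s4.pkl","wb"))
crop(t,(345,205),130,90,6,"pics/t4.png");crop(s,(320,190),130,90,6,"pics/s4.png")
st=status.read_state();print(st["tool_pos"],st["tcp_rot"],st["time"],st["moment"],st["force"])
E
```

```text
time: 10.5
tool_pos: [547.5, 73.6, 190.8]
tcp_rot: [180.0, 0.1, -148.9]
force: [-0.2, 0.4, 4.2]
gripper_width: 10.6
time: 11.3
tool_pos: [547.4, 74.2, 190.6]
tcp_rot: [179.9, 0.0, 172.2]
force: [-1.0, 3.5, 3.2]
gripper_width: 10.6
[547.40461629  74.1455996  190.49249074] [1.79898914e+02 2.09864442e-02 1.72283199e+02] 11.4 [ 1.4713905   0.34031492 -0.09542694] [-1.71628307  4.68454475  4.91081151]
```

View pics/s4.png

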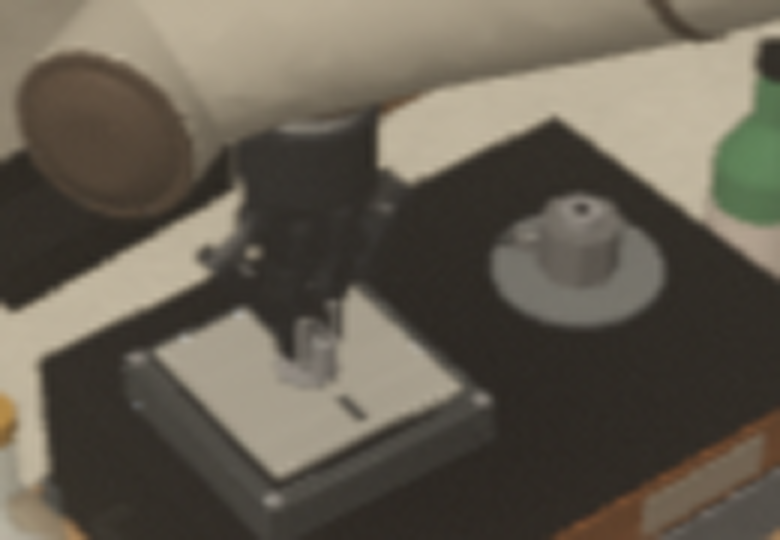

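View pics/t4.png

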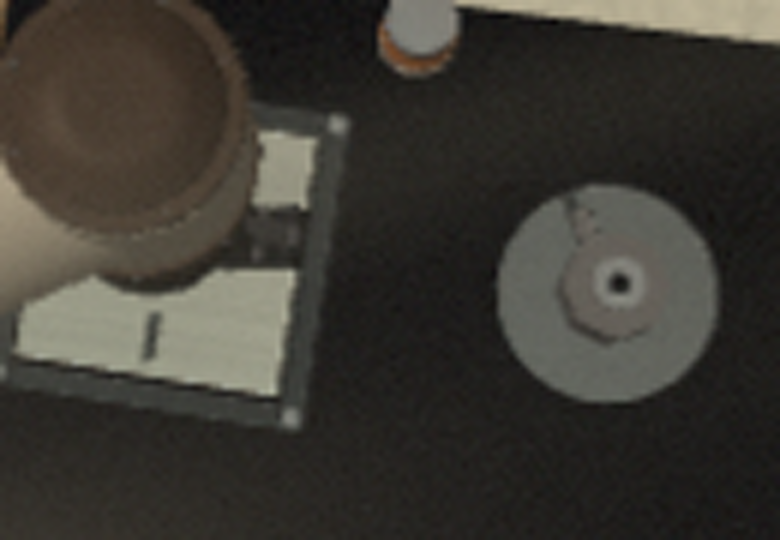

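The wing is now in line with the remaining visible rib (side crop, wing (318,360), rib (352,407)). The tool yaw of 172.2° matches the ribs at -8° (172°). Now I'll press down in small steps while still gripping.

```bash
python3 -m creep '{"dr":[[0,0,0],[0,0,0],[0,0,0],[0,0,0],[0,0,0],[0,0,0],[0,0,0]],"translation":[[0,0,0.002],[0,0,0.004],[0,0,0.006],[0,0,0.008],[0,0,0.010],[0,0,0.010],[0,0,0.010]],"hand":[0.005,0.005,0.005,0.005,0.005,0.005,0.005]}' 80
python3 -c "
from station import status;s=status.read_state();print(s['force'],s['moment'],s['tool_pos'],s['tcp_rot'])"
```

```text
time: 12.1
tool_pos: [547.4, 74.1, 181.4]
tcp_rot: [179.9, 0.0, 172.3]
force: [-3.8, 5.5, 8.9]
gripper_width: 10.5
[-3.81245381  5.47381861  8.85345215] [ 1.69475821  1.07960482 -0.03206584] [547.43099639  74.12732672 181.41216925] [1.79910046e+02 4.52990419e-02 1.72279286e+02]
```

```bash
python3 -m creep '{"dr":[[0,0,0],[0,0,0],[0,0,0],[0,0,0]],"translation":[[0,0,0.001],[0,0,0.002],[0,0,0.002],[0,0,0.002]],"hand":[0.005,0.005,0.005,0.005]}' 80
python3 - <<'E'
from h import *
from station import viewer,status
s=viewer.grab_frame("side");t=viewer.grab_frame("top")
crop(t,(310,210),80,70,8,"pics/t5.png");crop(s,(310,205),80,60,9,"pics/s5.png")
c=cloud(t)
# panel vs frame height in hatch frame
a=np.radians(-8.2);R=np.array([[np.cos(a),np.sin(a)],[-np.sin(a),np.cos(a)]])
for n,f in(("top",t),("side",s),("top0",pickle.load(open("top0.pkl","rb"))),("side0",pickle.load(open("side0.pkl","rb")))):
    c=cloud(f);q=(c[:,:2]-[547.5,73])@R.T;m=np.abs(q).max(1)
    p=c[(m>25)&(m<52)&(c[:,2]>140)&(c[:,2]<190)&(q[:,0]<-25)];fr=c[(m>65)&(m<73)&(c[:,2]>160)&(c[:,2]<190)]
    print(n,np.median(p[:,2]),np.median(fr[:,2]),len(p),len(fr))
st=status.read_state();print(st["tool_pos"],st["tcp_rot"],st["time"],st["moment"],st["force"])
E
```

```text
time: 12.5
tool_pos: [547.5, 74.1, 180.9]
tcp_rot: [179.9, 0.1, 172.3]
force: [-6.3, 6.2, 14.6]
gripper_width: 10.4
top 170.83606162326066 170.70226229896548 352 350
side 170.47072231169432 169.81655470211388 170 257
top0 180.74105665179763 170.63392025674887 365 558
side0 180.3103325570013 170.3901534928914 197 227
[547.46787755  74.08539855 180.91960749] [1.79907043e+02 9.78351591e-02 1.72293126e+02] 12.6 [ 1.80659308  1.86599715 -0.01885007] [-6.86483983  6.10501956 15.01567695]
```

View pics/s5.png

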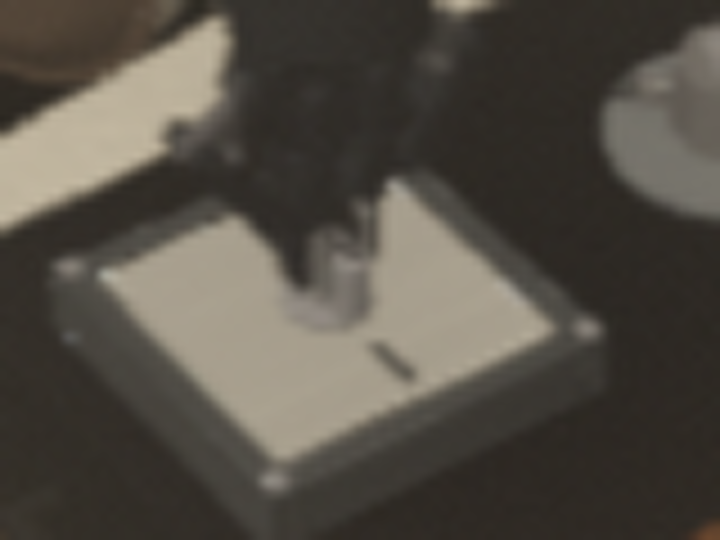

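The panel is flush with the frame: 170.8 vs 170.7 mm in the top view and 170.5 vs 169.8 in the side view. The force is now rising with almost no motion, so it's on the stop. I'll add a small margin, let it settle, and check the bystanders and the collar.

```bash
python3 -m creep '{"dr":[[0,0,0],[0,0,0],[0,0,0],[0,0,0],[0,0,0],[0,0,0]],"translation":[[0,0,0.001],[0,0,0.002],[0,0,0.002],[0,0,0.002],[0,0,0.002],[0,0,0.002]],"hand":[0.005,0.005,0.005,0.005,0.005,0.005]}' 80
python3 - <<'E'
from h import *
from station import viewer,status,finder
T=viewer.grab_frame("top");S=viewer.grab_frame("side")
cv2.imwrite("pics/tf.png",T["color"]);crop(S,(320,205),150,110,5,"pics/sf.png")
a=np.radians(-8.2);R=np.array([[np.cos(a),np.sin(a)],[-np.sin(a),np.cos(a)]])
for n,f in(("top",T),("side",S)):
    c=cloud(f);q=(c[:,:2]-[547.5,73])@R.T;m=np.abs(q).max(1)
    p=c[(m>25)&(m<52)&(c[:,2]>140)&(c[:,2]<190)&(q[:,0]<-25)];fr=c[(m>65)&(m<73)&(c[:,2]>160)&(c[:,2]<190)]
    print(n,np.median(p[:,2]),np.median(fr[:,2]))
for q in ["cup_a_mid","bottle_clear_mid","bottle_green_mid","cup_stack_mid","jar_mid","driver_grip"]:
    for n,f in(("top",T),("side",S)):
        for r in finder.masks_of(f,q)[:1]:
            print(q,n,round(r["conf"],2),[int(x) for x in r["box"]])
st=status.read_state();print(st["tool_pos"],st["tcp_rot"],st["time"],st["force"],st["gripper_width"])
E
```

```text
time: 13.2
tool_pos: [547.5, 74.1, 180.8]
tcp_rot: [179.9, 0.2, 172.3]
force: [-9.3, 6.6, 23.1]
gripper_width: 10.2
top 170.63951420386513 170.66295877096377
side 170.69398262886295 170.05870101778817
cup_a_mid side 0.81 [263, 261, 24, 31]
bottle_clear_mid top 0.52 [228, 177, 24, 12]
bottle_clear_mid side 0.81 [247, 208, 18, 61]
bottle_green_mid top 0.78 [421, 199, 36, 28]
bottle_green_mid side 0.65 [372, 152, 20, 38]
cup_stack_mid side 0.9 [232, 254, 26, 43]
jar_mid top 0.44 [339, 156, 17, 16]
jar_mid side 0.65 [283, 197, 46, 31]
driver_grip top 0.82 [456, 216, 35, 49]
[547.52770529  74.070657   180.82669807] [1.79909195e+02 1.59229154e-01 1.72330282e+02] 13.9 [-10.2424066    6.96968924  23.32201207] 9.94784691712312
```

View pics/tf.png

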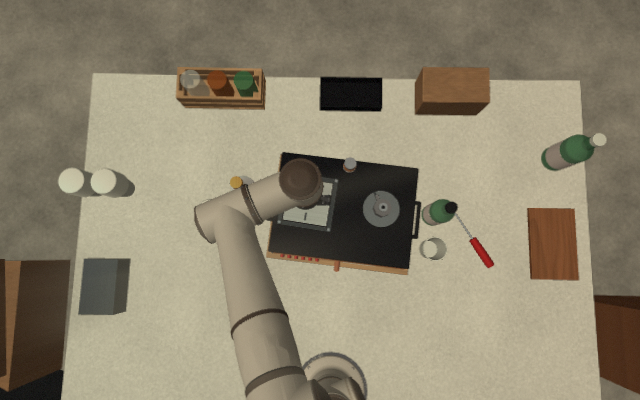

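View pics/sf.png

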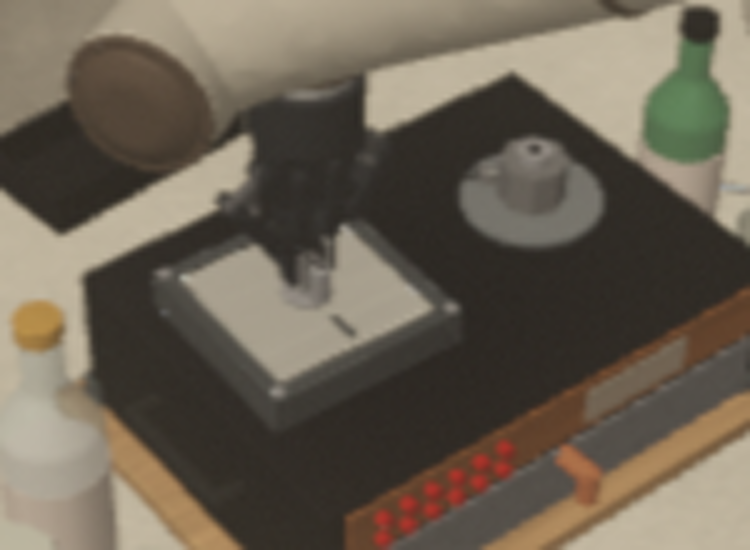

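```bash
python3 -c "
from station import arm,status
arm.job_done();s=status.read_state();print(s['time'],s['tool_pos'],s['force'],s['gripper_width'])"
```

```text
the job is handed in; nothing more can be done
the job is handed in; nothing more can be done
```

I locked the collar, lined up the fastener and pressed the panel home. I handed the job in at about 14 s of the 48 s, with the fingers still gripping the wing and pushing down. The system gives no verdict, and no state could be read after the hand-in.

- **Collar:** I turned it about 66° clockwise. The picture taken after release puts the lug at 21.7° and the locked mark at 22.4°, so the joint is at about 1.41 rad.
- **Fastener:** I turned it about 78° clockwise in the grip. The tool ended at yaw 172.3°, which matches the ribs at about 172°. The panel then went down past the cross bar's 2 mm block, which confirms the alignment.
- **Panel:** The depth maps show it level with the frame: 170.6 vs 170.7 mm from the top camera and 170.7 vs 170.1 mm from the side. The last wrist reading was 23 N upward, with the tool no longer moving down, so the panel is on its stop.
- **Bystanders:** The jar, green bottle, right-hand cup and screwdriver are where they started in the last top picture. For the clear bottle, left-hand cup and cup stack I relied on the side camera, where they match the start to within about 4 pixels.

**Checks that disagreed:**
- The two cameras first gave the slot angle as 73° and 62°. The grip settled this by aligning the bar to the pads.
- In the last pictures the network's side-view jar detection was actually the panel, so I ignored it.
- The arm hid the left-hand cup and the cup stack from the top camera.
- The grip opening crept from 11.3 to 9.9 mm on the nominally 12 mm bar. I took this as finger compliance, since the tool was not moving.

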